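Angle a stand bar behind the retaining post into its rack

ROBOT

A 6-joint arm with a two-finger parallel gripper is mounted at the origin on the work surface. World frame = base frame: x ahead of the robot, y to its left, z up, the work surface at z = 0. Lengths are in m, angles in rad, forces in N, time in s.
With the tool pointing down it reaches from about 0.35 to 0.775 m from the base axis. Payload 5.5 kg.
Tool frame: the origin (TCP) lies on the centre line of the jaws, within the pads' length; the fingertips stand 17 mm ahead of it and the grasp point (between the pads) lies 2 mm behind it; z points along the fingers, y is the direction in which the jaws open and shut (so a half turn about z gives the same grasp; the last joint's range is limited). The gripper opens to 85 mm and grips with 20 to 120 N. Pads are 22 mm wide; open, the fingers measure 114 mm over their backs; the gripper's body (76 mm by 85 mm) begins 54 mm behind the grasp point. The pads swing forward as they close: fully open they stand 13 mm farther back than shut.
Start: joints at [-1.423, 0.313, 0.046, 1.304, 0, 1.431], TCP at [0.163, -0.551, 0.248] pointing down, gripper open.
Joint ranges: [-2.76, 2.76], [-0.86, 1.69], [-1.03, 1.26], [-2.2, 2.34], [-1.47, 1.5], [-3.14, 3.14]. Speed limits (rad/s): [2.57, 2.57, 3.14, 3.14, 3.14, 3.14].

INTERFACE

Orientations are given as a unit quaternion [w, x, y, z].
In Python, from workcell import env gives the robot as it stands.
- The arm moves only by the tool servo_tool, never from a script. Its argument "increments" is a list of rows, each an object of numbers: "claw": the closure, from 0 (fully open) to 1 (shut); "x", "y", "z": the shift along the world's x, y, z in units of 25 mm (1.0 is 25 mm); "ax", "ay", "az": the turn, a rotation vector about the world's x, y, z in units of 8 degrees (1.0 is 8 degrees). A call has 1 to 5 rows; each row shifts and turns the commanded pose from where the row before left it; what a row does not reach is not made up. A row lasts 1/10 s, in which the tool goes at most 50 mm and 8.59 degrees, less where a joint would pass 70% of its speed; a pose out of reach is approached as far as the arm can. A call is refused whole if a number of a shift passes 1 or a number of a turn 1, either way. A call with a gripper value outside its range is refused whole. The fingers move at their own pace and stop on an object; "newtons" is the grip in N (left out, the last holds). Time passes only in rows, so rows that do not move let the fingers close. It gives the time, the measured TCP pose, the force and the opening at its end, in the units of the state.
- env.get_state(): the state, without advancing time (a new reading comes with each control period).
- env.read_camera(name): name is "scene" or "top"; returns the picture (480x640x3 uint8, red, green, blue); there is no depth.
- env.calibration(name): a dict with "K" (3x3 intrinsics, pixels), "world_to_cam" (4x4, takes a point from world to camera coordinates). Camera axes: x right, y down, z forward; pixel columns grow to the right and rows downward; lengths in m; the calibration is good to about 2 mm. A picture is of the moment at which its call begins. calibration takes no time and is no camera call.
- env.hand_in(): hands the job in, once; it reports no verdict.
The state is a dict: "clock": time; "joint_pos": joint angles; "qvel": joint speeds; "tau": joint torques, N m; "tcp_pos": TCP position; "orientation": TCP orientation; "wrist_force": force on the tool from outside, world axes, zero at the start; "ft_torque": the same for the moment, N m; "finger_gap": finger opening in m.
Only numpy, scipy, OpenCV 4.12 (cv2) and the standard library are available. Lean on these libraries where they do the work, as an engineer would, in place of code of your own. Each camera call takes 0.05 s, during which the arm holds its last target.

TASK

Push the loose square steel bar along the bench into the blue-walled rack: angle it so that the end nearest the yellow-capped post goes in first and slips behind the post, then swing the other end in, until the whole bar lies flush along the rack's back wall. Only push it with the fingers; never lift it off the bench. Leave the jar, the amber bottle and the beaker where they stand.

Things in the scene. Friction and masses are not known exactly. Their poses are not given: they have to be found in the camera images.
- bar: loose square stainless bar lying on the bench, 220 mm long, 22 x 22 mm section, about 0.35 kg (hidden mass and friction vary); origin at the centre of its underside; its y axis runs along its length towards the blue-capped end, z up. It slides on the bench with dry friction and stops at once when no longer pushed. It starts in front of the rack's open side, roughly parallel to the rack's back wall
- blue_end (a point): centre of the bar's end face at its blue-capped end (bar +y), 11 mm above the bench
- black_end (a point): centre of the bar's end face at its black-capped end (bar -y), 11 mm above the bench
- bay: fixed rack on the bench: three blue walls 8 mm thick and 25 mm high, with no floor of its own but the bench (a thin grey inlay marks it) and open towards its -x side (the robot's side). Origin at bench level in the centre of the inner space, which is 70 mm deep along x (inner face of the back wall at x = +35 mm, mouth at x = -35 mm) and 290 mm long along y (inner faces of the end walls at y = +-145 mm). The bar lies flush with its centre line at x = +24 mm, parallel to y
- post: fixed steel post with a yellow cap, 18 mm in diameter and 55 mm tall, standing on the mouth line of the rack at rack x = -35 mm and rack y = +69 mm or -69 mm (which of the two changes; the other place has only a flush, empty black socket that does not hinder anything). Origin at its foot on its axis. The gap left between post and far end wall is 205 mm, too short for the 220 mm bar to go in straight
- jar: bystander: jar with blue cap, 48 mm in diameter, 58 mm tall, loose; origin at the centre of its underside; leave alone
- bottle: bystander: amber glass bottle, 44 mm in diameter, 65 mm tall, loose; origin at the centre of its underside; leave alone
- beaker: bystander: glass beaker, 56 mm in diameter, 60 mm tall, loose; origin at the centre of its underside; leave alone

How it is judged:
On the way:
1. the bar end near the post is inside the rack behind the post while the other end is still outside (((x of blue_end in the frame of bay above -0.01 m and horizontal distance between blue_end and post below 0.09 m and x of black_end in the frame of bay below -0.05 m) or (x of black_end in the frame of bay above -0.01 m and horizontal distance between black_end and post below 0.09 m and x of blue_end in the frame of bay below -0.05 m))), for 0.1 s.
At the end, for the whole second after the job is handed in: the bar lies at rest on the bench inside the rack, behind the post, both ends within 7 mm of touching the back wall (each end's centre 17 to 31 mm from the rack's middle line), parallel to it within 0.06 rad (x of blue_end in the frame of bay between 0.017 and 0.031 m and x of black_end in the frame of bay between 0.017 and 0.031 m and angle between the y axis of bar and the y axis of bay, either way round below 0.06 rad and y of bar in the frame of bay between -0.04 and 0.04 m and height (world z) of bar below 0.005 m and angle between bar's own z axis and vertical below 0.05 rad and linear speed of bar below 0.01 m/s).
It fails at once if the bar is lifted off the bench or rolled over (height (world z) of bar above 0.012 m or height (world z) of any of blue_end, black_end above 0.027 m or angle between bar's own z axis and vertical above 0.3 rad).
It fails at once if the jar is pushed more than 15 mm or tipped (distance of jar from where it was at the start of the episode above 0.015 m or angle between jar's own z axis and vertical above 0.3 rad).
It fails at once if the bottle is pushed more than 15 mm or tipped (distance of bottle from where it was at the start of the episode above 0.015 m or angle between bottle's own z axis and vertical above 0.3 rad).
It fails at once if the beaker is pushed more than 15 mm or tipped (distance of beaker from where it was at the start of the episode above 0.015 m or angle between beaker's own z axis and vertical above 0.3 rad).
It also fails if it takes over 72 s, if anything falls off the work surface, if the arm or the gripper's body presses on something with over 40 N, if the wrist force passes 120 N, or if a joint passes its speed limit or range.

## Working session

There is one attempt and no reset: what is moved stays moved. The work goes in short steps, Python scripts to look and compute and a tool call to move; the robot and the scene stay as the last step left them, time stands still between calls to the robot, and variables do not carry over. Pictures are saved under pics/ and viewed, and the job is handed in when it is done.

Besides the shell and the picture viewer there is one more tool, called in YAML: its name, and indented under it one key for each argument. servo_tool: Moves the arm, as the interface text tells. Its arguments: {"type":"object","properties":{"increments":{"type":"array"},"newtons":{"type":"number"}},"required":["increments"]}

```bash
mkdir -p pics; cat > h.py <<'E'
import numpy as np,cv2
from workcell import env
def snap(n,f):
    im=env.read_camera(n); cv2.imwrite(f'pics/{f}.png',im[:,:,::-1]); return im
def ray(n,uv,z):
    c=env.calibration(n);K=np.array(c['K']);T=np.array(c['world_to_cam'])
    R=T[:3,:3];t=T[:3,3];C=-R.T@t
    d=R.T@np.linalg.inv(K)@np.array([uv[0],uv[1],1.]);s=(z-C[2])/d[2];return C+s*d
def proj(n,p):
    c=env.calibration(n);K=np.array(c['K']);T=np.array(c['world_to_cam'])
    q=K@(T[:3,:3]@np.array(p)+T[:3,3]);return q[:2]/q[2]
E
python3 - <<'E'
from h import *
snap('top','top0');snap('scene','scene0');s=env.get_state();print(s['clock'],s['tcp_pos'],s['orientation'],s['wrist_force'],s['finger_gap'])
for n in('top','scene'):
    T=np.array(env.calibration(n)['world_to_cam']);print(n,-T[:3,:3].T@T[:3,3])
E
```

```text
0.1 [ 0.16314278 -0.5509233   0.24750121] [-8.23447087e-04  9.89664067e-01  1.43402779e-01  5.16160303e-06] [1.35859479 0.89756026 0.45711268] 0.08583431298467704
top [ 0.52251131 -0.00621992  0.87332033]
scene [ 1.1728726  -0.12789291  0.49948153]
```

View pics/top0.png

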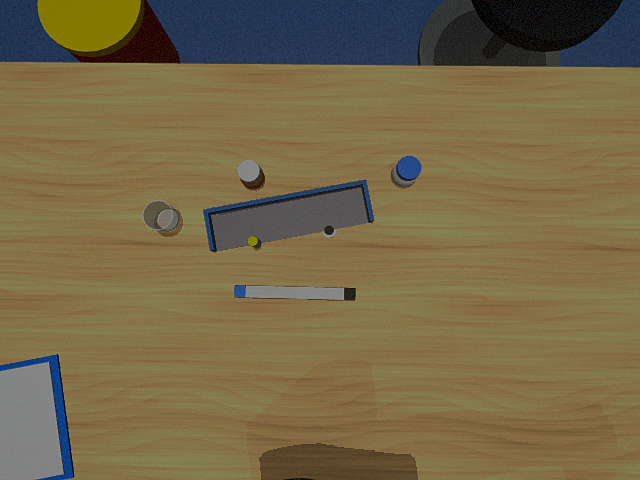

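View pics/scene0.png

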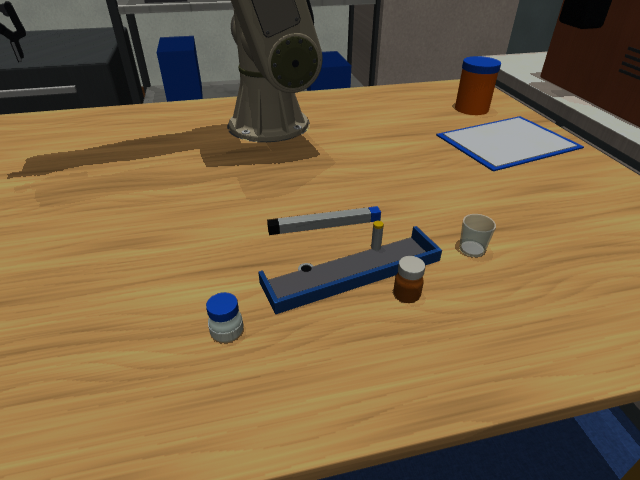

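The top view has +x up and +y to the left. The post (253,241) is on the blue-cap side. The bar runs from (240,291) blue to (350,294) black. The rack's corners are about (205,210), (366,182), (373,221) and (211,250). The bottle is at (250,172), the jar at (408,168) and the beaker at (160,215).

```bash
cat >> h.py <<'E'
def big(m,k=1):
    n,l,s,c=cv2.connectedComponentsWithStats(m.astype(np.uint8));o=np.argsort(-s[1:,4])[:k]+1
    return [(l==i,s[i],c[i]) for i in o]
def hsv(im): return cv2.cvtColor(im,cv2.COLOR_RGB2HSV)
def barmeas(im,mask_out=None):
    # from cap tops at z=.022, top cam
    h=hsv(im);H,S,V=[h[...,i].astype(int) for i in range(3)]
    g=(S<45)&(V>110)
    return g
E
python3 - <<'E'
from h import *
im=cv2.imread('pics/top0.png')[:,:,::-1].copy();h=hsv(im)
H,S,V=[h[...,i].astype(int) for i in range(3)]
for p in [(253,241),(300,293),(240,291),(350,294),(290,196),(300,215)]: print(p,h[p[1],p[0]])
blue=(abs(H-107)<12)&(S>130)&(V>50)
roi=np.zeros_like(blue);roi[150:320,180:390]=1
bs=big(blue&roi,3)
for m,s,c in bs: print(s,c)
rm=bs[0][0]
pts=np.argwhere(rm)[:,::-1].astype(np.float32)
box=cv2.boxPoints(cv2.minAreaRect(pts));print('rack box',box)
W=np.array([ray('top',b,.025)[:2] for b in box]);print(W)
print('sides',[np.linalg.norm(W[i]-W[i-1]) for i in range(4)],'expected .078 .306')
# bar grey+caps
bar=np.zeros_like(rm);bar[275:310,225:365]=1
bm=bar&((S<60)|(abs(H-107)<12)&(S>130))
m=big(bm)[0][0];r=cv2.minAreaRect(np.argwhere(m)[:,::-1].astype(np.float32));b=cv2.boxPoints(r)
Wb=np.array([ray('top',q,.022)[:2] for q in b]);print('bar',Wb,[np.linalg.norm(Wb[i]-Wb[i-1]) for i in range(4)])
y=(abs(H-27)<6)&(S>180)&(V>100);y=y&roi
for m,s,c in big(y,2): print('yel',s,c,ray('top',c,.055))
for n,c,z in(('bottle',(249,167),.065),('jar',(409,167),.058),('beaker',(157,213),.06)): print(n,ray('top',c,z))
E
```

```text
(253, 241) [ 29 255 133]
(300, 293) [ 53   8 133]
(240, 291) [108 184 137]
(350, 294) [ 12 114  38]
(290, 196) [106 165 108]
(300, 215) [ 0 12 83]
[203 180 171  71 905] [285.69171271 202.8320442 ]
[234 285  11  12 123] [239.36585366 290.56910569]
rack box [[202.19043 209.4552 ]
 [365.90967 178.94852]
 [373.5067  219.71927]
 [209.78748 250.22595]]
[[ 0.65726297  0.21196317]
 [ 0.71778334 -0.08908019]
 [ 0.64191025 -0.1031687 ]
 [ 0.5822236   0.19530119]]
sides [np.float64(0.07686695611142029), np.float64(0.30706647131342524), np.float64(0.07717001464681426), np.float64(0.30437932958091984)] expected .078 .306
bar [[ 0.49840576  0.14958249]
 [ 0.52025944  0.1497118 ]
 [ 0.51781477 -0.06876724]
 [ 0.49601907 -0.06834437]] [np.float64(0.21793992408167834), np.float64(0.021854060928042388), np.float64(0.21849272151551763), np.float64(0.02179980057693564)]
yel [248 236  10  10  74] [252.2972973  240.72972973] [0.59780428 0.11371332 0.055     ]
bottle [0.72778088 0.12153088 0.065     ]
jar [ 0.73268803 -0.16244797  0.058     ]
beaker [0.64445127 0.2826198  0.06      ]
```

servo_tool:
  increments:
    - {"x": 1, "y": 1, "az": 0.7, "claw": 1}
    - {"x": 1, "y": 1, "az": 0.7, "claw": 1}
    - {"x": 1, "y": 1, "az": 0.7, "claw": 1}
    - {"x": 1, "y": 1, "az": 0.7, "claw": 1}
    - {"x": 1, "y": 1, "az": 0.7, "claw": 1}

```text
schema error: expected keys claw, x, y, z, ax, ay, az
```

servo_tool:
  increments:
    - {"x": 1, "y": 1, "az": 0.7, "claw": 1}
    - {"x": 1, "y": 1, "az": 0.7, "claw": 1}
    - {"x": 1, "y": 1, "az": 0.7, "claw": 1}
    - {"x": 1, "y": 1, "az": 0.7, "claw": 1}
    - {"x": 1, "y": 1, "az": 0.7, "claw": 1}

```text
schema error: expected keys claw, x, y, z, ax, ay, az
```

servo_tool:
  increments:
    - {"x": 1, "y": 1, "az": 0.7, "claw": 1}
    - {"x": 1, "y": 1, "az": 0.7, "claw": 1}
    - {"x": 1, "y": 1, "az": 0.7, "claw": 1}
    - {"x": 0.8, "y": 1, "az": 0.7, "claw": 1}
    - {"y": 1, "az": 0.7, "claw": 1}

```text
schema error: expected keys claw, x, y, z, ax, ay, az
```

servo_tool:
  increments:
    - {"y": 1, "az": 0.7, "claw": 1}
    - {"y": 1, "az": 0.7, "claw": 1}
    - {"y": 1, "az": 0.7, "claw": 1}
    - {"y": 1, "az": 0.7, "claw": 1}
    - {"y": 1, "az": 0.7, "claw": 1}

```text
schema error: expected keys claw, x, y, z, ax, ay, az
```

```bash
python3 - <<'E'
from h import *
im=cv2.imread('pics/top0.png')[:,:,::-1].copy()
a=ray('top',(329,231),0)[:2];b=ray('top',(252.3,240.7),.055)[:2];d=b-a;print(a,np.linalg.norm(d),np.arctan2(-d[0],d[1]))
E
```

```text
[ 0.62301074 -0.02230843] 0.1383246459728983 0.18286339949558916
```

servo_tool:
  increments:
    - {"x": 1, "y": 1, "z": 0, "ax": 0, "ay": 0, "az": 0.7, "claw": 1}
    - {"x": 1, "y": 1, "z": 0, "ax": 0, "ay": 0, "az": 0.7, "claw": 1}
    - {"x": 1, "y": 1, "z": 0, "ax": 0, "ay": 0, "az": 0.7, "claw": 1}
    - {"x": 1, "y": 1, "z": 0, "ax": 0, "ay": 0, "az": 0.7, "claw": 1}
    - {"x": 1, "y": 1, "z": 0, "ax": 0, "ay": 0, "az": 0.7, "claw": 1}

```text
clock: 0.6
tcp_pos: [0.2889, -0.4251, 0.2479]
orientation: [-0.0, 0.925, 0.38, 0.0]
wrist_force: [0.5, -0.7, 0.3]
finger_gap: 0.012
```

servo_tool:
  increments:
    - {"x": 1, "y": 1, "z": 0, "ax": 0, "ay": 0, "az": 0.7, "claw": 1}
    - {"x": 1, "y": 1, "z": 0, "ax": 0, "ay": 0, "az": 0.7, "claw": 1}
    - {"x": 1, "y": 1, "z": 0, "ax": 0, "ay": 0, "az": 0.7, "claw": 1}
    - {"x": 1, "y": 1, "z": 0, "ax": 0, "ay": 0, "az": 0.7, "claw": 1}
    - {"x": 1, "y": 1, "z": 0, "ax": 0, "ay": 0, "az": 0.7, "claw": 1}

```text
clock: 1.1
tcp_pos: [0.4139, -0.3, 0.248]
orientation: [-0.0, 0.805, 0.593, -0.0]
wrist_force: [-0.5, -0.2, -0.4]
finger_gap: -0.0003
```

servo_tool:
  increments:
    - {"x": 1, "y": 1, "z": 0, "ax": 0, "ay": 0, "az": 0.7, "claw": 1}
    - {"x": 1, "y": 1, "z": 0, "ax": 0, "ay": 0, "az": 0.7, "claw": 1}
    - {"x": 1, "y": 1, "z": 0, "ax": 0, "ay": 0, "az": 0.7, "claw": 1}
    - {"x": 0.8, "y": 1, "z": 0, "ax": 0, "ay": 0, "az": 0.7, "claw": 1}
    - {"x": 0, "y": 1, "z": 0, "ax": 0, "ay": 0, "az": 0.7, "claw": 1}

```text
clock: 1.6
tcp_pos: [0.5101, -0.1752, 0.2474]
orientation: [-0.0, 0.637, 0.77, 0.0]
wrist_force: [-0.1, 0.3, -1.4]
finger_gap: -0.0
```

servo_tool:
  increments:
    - {"x": 0, "y": 1, "z": 0, "ax": 0, "ay": 0, "az": 0.7, "claw": 1}
    - {"x": 0, "y": 1, "z": 0, "ax": 0, "ay": 0, "az": 0.7, "claw": 1}
    - {"x": 0, "y": 1, "z": 0, "ax": 0, "ay": 0, "az": 0.7, "claw": 1}
    - {"x": 0, "y": 1, "z": 0, "ax": 0, "ay": 0, "az": 0.7, "claw": 1}
    - {"x": 0, "y": 1, "z": 0, "ax": 0, "ay": 0, "az": 0.7, "claw": 1}

```text
clock: 2.1
tcp_pos: [0.5078, -0.0503, 0.2479]
orientation: [-0.0, 0.433, 0.902, -0.0]
wrist_force: [0.5, -0.6, -0.1]
finger_gap: 0.0003
```

servo_tool:
  increments:
    - {"x": 0, "y": 1, "z": -0.5, "ax": 0, "ay": 0, "az": 0.7, "claw": 1}
    - {"x": 0, "y": 1, "z": -0.5, "ax": 0, "ay": 0, "az": 0.7, "claw": 1}
    - {"x": 0, "y": 1, "z": -0.5, "ax": 0, "ay": 0, "az": 0.7, "claw": 1}
    - {"x": 0, "y": 1, "z": -0.5, "ax": 0, "ay": 0, "az": 0.7, "claw": 1}
    - {"x": 0, "y": 1, "z": -0.5, "ax": 0, "ay": 0, "az": 0.7, "claw": 1}

```text
clock: 2.6
tcp_pos: [0.5078, 0.0746, 0.185]
orientation: [-0.0, 0.202, 0.979, -0.0]
wrist_force: [-0.0, -1.1, 0.3]
finger_gap: -0.0
```

servo_tool:
  increments:
    - {"x": 0, "y": 1, "z": -0.5, "ax": 0, "ay": 0, "az": 0.7, "claw": 1}
    - {"x": 0, "y": 1, "z": -0.5, "ax": 0, "ay": 0, "az": 0.7, "claw": 1}
    - {"x": 0, "y": 1, "z": -0.5, "ax": 0, "ay": 0, "az": 0.7, "claw": 1}
    - {"x": 0, "y": 1, "z": -0.5, "ax": 0, "ay": 0, "az": 0.7, "claw": 1}
    - {"x": 0, "y": 0.8, "z": -0.5, "ax": 0, "ay": 0, "az": 0, "claw": 1}

```text
clock: 3.1
tcp_pos: [0.5077, 0.1949, 0.1224]
orientation: [-0.0, 0.008, 1.0, 0.0]
wrist_force: [0.4, -0.1, -0.3]
finger_gap: 0.0
```

servo_tool:
  increments:
    - {"x": 0, "y": 0, "z": -1, "ax": 0, "ay": 0, "az": 0, "claw": 1}
    - {"x": 0, "y": 0, "z": -1, "ax": 0, "ay": 0, "az": 0, "claw": 1}
    - {"x": 0, "y": 0, "z": -1, "ax": 0, "ay": 0, "az": 0, "claw": 1}
    - {"x": 0, "y": 0, "z": -0.8, "ax": 0, "ay": 0, "az": 0, "claw": 1}
    - {"x": 0, "y": 0, "z": 0, "ax": 0, "ay": 0, "az": 0, "claw": 1}

```text
clock: 3.6
tcp_pos: [0.5054, 0.193, 0.0253]
orientation: [-0.003, 0.01, 1.0, -0.001]
wrist_force: [0.2, 0.4, 0.4]
finger_gap: -0.0005
```

```bash
python3 - <<'E'
from h import *
snap('scene','s1');snap('top','t1')
E
```

```text
(no output)
```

View pics/s1.png

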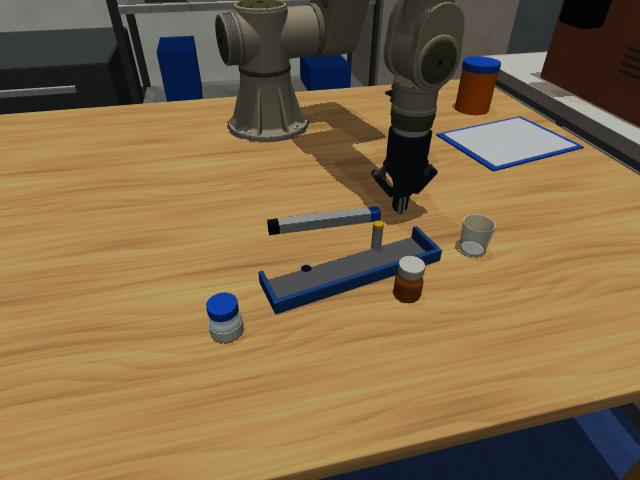

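View pics/t1.png

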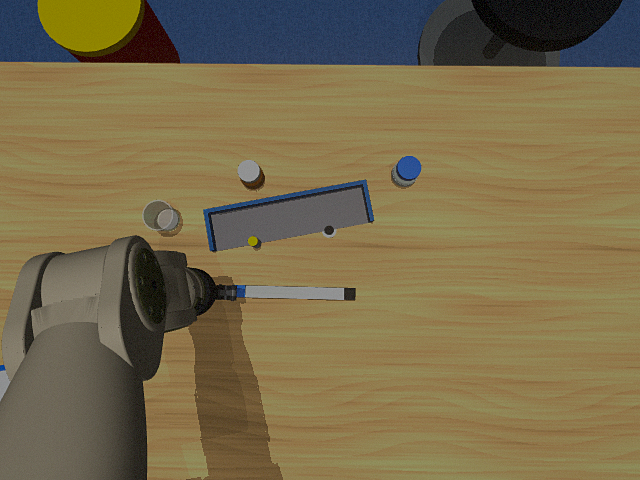

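servo_tool:
  increments:
    - {"x": 0.15, "y": -0.4, "z": 0, "ax": 0, "ay": 0, "az": 0, "claw": 1}
    - {"x": 0, "y": -0.4, "z": 0, "ax": 0, "ay": 0, "az": 0, "claw": 1}
    - {"x": 0, "y": -0.4, "z": 0, "ax": 0, "ay": 0, "az": 0, "claw": 1}
    - {"x": 0, "y": -0.4, "z": 0, "ax": 0, "ay": 0, "az": 0, "claw": 1}
    - {"x": 0, "y": -0.4, "z": 0, "ax": 0, "ay": 0, "az": 0, "claw": 1}

```text
clock: 4.2
tcp_pos: [0.5126, 0.1432, 0.0291]
orientation: [0.001, 0.01, 1.0, 0.001]
wrist_force: [0.2, 3.5, 3.8]
finger_gap: -0.0002
```

```bash
cat >> h.py <<'E'
TH=.19; O=np.array([.6459,.0530]); XA=np.array([np.cos(TH),np.sin(TH)]); YA=np.array([-np.sin(TH),np.cos(TH)])
def rk(p): d=np.array(p)[:2]-O; return np.array([d@XA,d@YA])*1000
def wd(r): r=np.array(r)/1000; return O+r[0]*XA+r[1]*YA
E
python3 - <<'E'
from h import *
snap('top','t2');print(rk([.5978,.1137]))
E
```

```text
[-35.77066878  68.69176992]
```

View pics/t2.png

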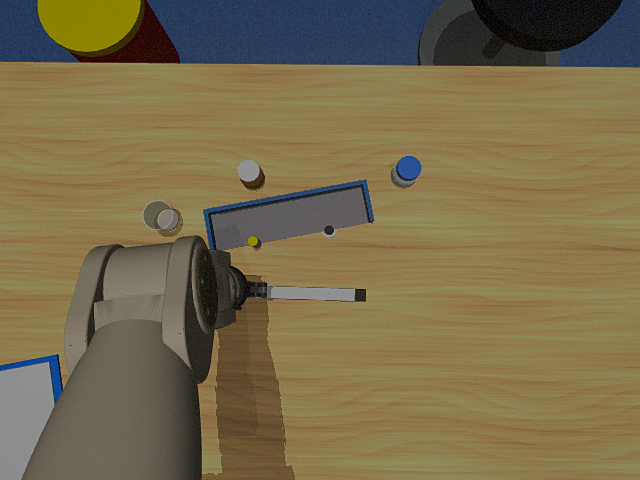

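servo_tool:
  increments:
    - {"x": -0.1, "y": -0.4, "z": 0, "ax": 0, "ay": 0, "az": 0, "claw": 1}
    - {"x": 0, "y": -0.5, "z": 0, "ax": 0, "ay": 0, "az": 0, "claw": 1}
    - {"x": 0, "y": -0.5, "z": 0, "ax": 0, "ay": 0, "az": 0, "claw": 1}
    - {"x": 0, "y": -0.5, "z": 0, "ax": 0, "ay": 0, "az": 0, "claw": 1}
    - {"x": 0, "y": -0.5, "z": 0, "ax": 0, "ay": 0, "az": 0, "claw": 1}

```text
clock: 4.75
tcp_pos: [0.5097, 0.0832, 0.0288]
orientation: [0.0, 0.01, 1.0, 0.001]
wrist_force: [1.5, 4.8, 5.6]
finger_gap: 0.0002
```

servo_tool:
  increments:
    - {"x": 0, "y": 0.6, "z": 0, "ax": 0, "ay": 0, "az": 0, "claw": 1}
    - {"x": -0.5, "y": 0.6, "z": 0, "ax": 0, "ay": 0, "az": 0, "claw": 1}
    - {"x": -0.8, "y": 0, "z": 0, "ax": 0, "ay": 0, "az": 0, "claw": 1}
    - {"x": -0.8, "y": 0, "z": 0, "ax": 0, "ay": 0, "az": 0, "claw": 1}
    - {"x": 0, "y": 0, "z": 0, "ax": 0, "ay": 0, "az": 0, "claw": 1}

```text
clock: 5.25
tcp_pos: [0.4525, 0.1137, 0.0272]
orientation: [-0.003, 0.009, 1.0, -0.001]
wrist_force: [0.6, 0.4, -0.1]
finger_gap: 0.0002
```

```bash
python3 - <<'E'
from h import *
snap('top','t3');snap('scene','s3')
E
```

```text
(no output)
```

View pics/t3.png

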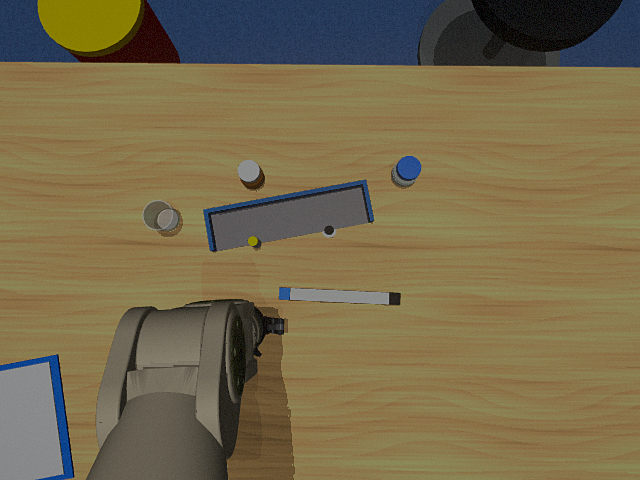

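```bash
cat >> h.py <<'E'
def bar(f):
    im=cv2.imread(f'pics/{f}.png')[:,:,::-1].copy();h=hsv(im);H,S,V=[h[...,i].astype(int) for i in range(3)]
    g=(S<45)&(V>112);g[:185]=0;g[340:]=0;g[:,:185]=0;g[:,450:]=0
    g=cv2.morphologyEx(g.astype(np.uint8),cv2.MORPH_OPEN,np.ones((3,3)))
    m,s,c=big(g)[0]
    p=cv2.findContours(m.astype(np.uint8),0,1)[0][0].reshape(-1,2)
    P=np.array([ray('top',q,.022)[:2] for q in np.argwhere(m)[:,::-1]]).astype(np.float32)
    r=cv2.minAreaRect(P); b=cv2.boxPoints(r); e=[b[1]-b[0],b[2]-b[1]]; L=[np.linalg.norm(q) for q in e]
    # axis by PCA
    cc=P.mean(0); u=np.linalg.svd(P-cc,full_matrices=False)[2][0]; u=u*np.sign(u[1])
    c=np.array(r[0]); print('body size',L, 'px',s)
    B,K=c+.11*u,c-.11*u
    print('centre',c,'blue',B,'black',K,'ang',np.arctan2(u[1],u[0]))
    print('rack: blue',rk(B),'black',rk(K),'theta',np.arctan2(u@XA,u@YA))
    return c,u
E
python3 - <<'E'
from h import *
bar('top0');bar('t3')
E
```

```text
body size [np.float32(0.02103418), np.float32(0.17656396)] px [ 246  286   98   14 1133]
centre [0.50820011 0.03966611] blue [0.50965195 0.14965653] black [ 0.50674827 -0.07032431] ang 1.5575974
rack: blue [-115.54171375  120.64877789] black [-159.93848503  -94.82494736] theta 0.20319896352802388
body size [np.float32(0.020962724), np.float32(0.17793798)] px [ 290  288   99   16 1147]
centre [ 0.50249135 -0.04115494] blue [0.50614916 0.06878423] black [ 0.49883355 -0.1510941 ] ang 1.5375375
rack: blue [-134.25492326   41.89336913] black [-182.96486466 -172.64646439] theta 0.22325891759893615
```

servo_tool:
  increments:
    - {"x": 0, "y": -0.9, "z": -0.1, "ax": 0, "ay": 0, "az": 0, "claw": 1}
    - {"x": 0, "y": -0.9, "z": 0, "ax": 0, "ay": 0, "az": 0, "claw": 1}
    - {"x": 0, "y": -0.75, "z": 0, "ax": 0, "ay": 0, "az": 0, "claw": 1}
    - {"x": 0.5, "y": 0, "z": 0, "ax": 0, "ay": 0, "az": 0, "claw": 1}
    - {"x": 0.5, "y": 0, "z": 0, "ax": 0, "ay": 0, "az": 0, "claw": 1}

```text
clock: 5.85
tcp_pos: [0.4838, 0.0493, 0.026]
orientation: [0.001, 0.011, 1.0, -0.0]
wrist_force: [-0.6, 0.1, -0.8]
finger_gap: -0.0001
```

servo_tool:
  increments:
    - {"x": 0.4, "y": 0, "z": 0, "ax": 0, "ay": 0, "az": -0.2, "claw": 1}
    - {"x": 0.4, "y": 0, "z": 0, "ax": 0, "ay": 0, "az": -0.4, "claw": 1}
    - {"x": 0.4, "y": 0, "z": 0, "ax": 0, "ay": 0, "az": -0.5, "claw": 1}
    - {"x": 0.4, "y": 0, "z": 0, "ax": 0, "ay": 0, "az": -0.5, "claw": 1}
    - {"x": 0.2, "y": 0, "z": 0, "ax": 0, "ay": 0, "az": -0.4, "claw": 1}

```text
clock: 6.35
tcp_pos: [0.5287, 0.0503, 0.0257]
orientation: [0.0, 0.15, 0.989, 0.0]
wrist_force: [-1.2, 0.1, 0.8]
finger_gap: 0.0
```

```bash
python3 - <<'E'
from h import *
snap('top','t4');bar('t4')
E
```

```text
body size [np.float32(0.021317571), np.float32(0.13916713)] px [315 272  72  37 854]
centre [ 0.51380944 -0.05984445] blue [0.55329382 0.04282484] black [ 0.47432506 -0.16251374] ang 1.2036549
rack: blue [-92.86132593   7.49745182] black [-209.18900375 -179.23195235] theta 0.5571415267581
```

View pics/t4.png

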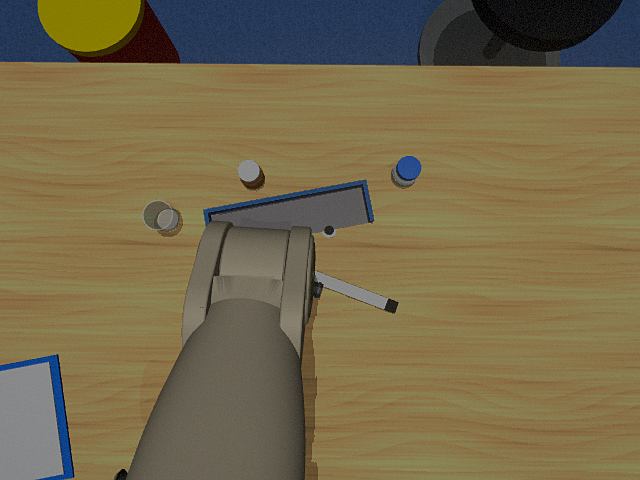

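servo_tool:
  increments:
    - {"x": -0.7, "y": 0.26, "z": 0, "ax": 0, "ay": 0, "az": 0, "claw": 0.4}
    - {"x": -0.7, "y": 0, "z": 0, "ax": 0, "ay": 0, "az": -0.47, "claw": 0.4}
    - {"x": -0.2, "y": -1, "z": 0, "ax": 0, "ay": 0, "az": 0, "claw": 0.4}
    - {"x": 0, "y": -1, "z": 0, "ax": 0, "ay": 0, "az": 0, "claw": 0.4}
    - {"x": 0, "y": -1, "z": 0, "ax": 0, "ay": 0, "az": 0, "claw": 0.4}

```text
clock: 6.9
tcp_pos: [0.4877, -0.0189, 0.026]
orientation: [0.0, 0.18, 0.984, 0.0]
wrist_force: [0.6, -0.3, -1.3]
finger_gap: 0.0511
```

```bash
python3 - <<'E'
from h import *
snap('top','t5');snap('scene','s5');bar('t5')
E
```

```text
body size [np.float32(0.0036676398), np.float32(0.003692594)] px [327 235   3   3   9]
centre [ 0.61123037 -0.02016366] blue [ 0.50227057 -0.00507189] black [ 0.72019017 -0.03525542] ang 3.0039606
rack: blue [-152.01209907  -29.90114371] black [  56.28544455 -100.69756023] theta -1.243164324893749
```

View pics/t5.png

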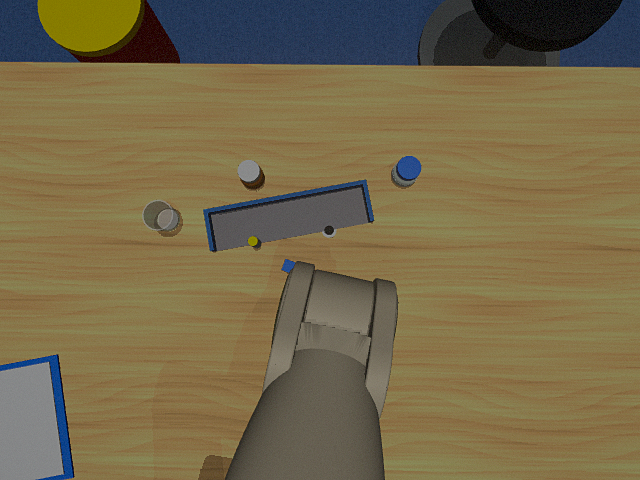

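View pics/s5.png

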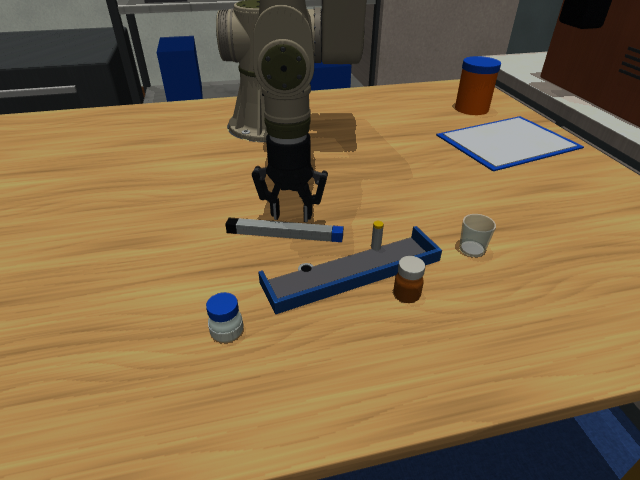

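servo_tool:
  increments:
    - {"x": -0.2, "y": -0.44, "z": -0.25, "ax": 0, "ay": 0, "az": 0, "claw": 0.4}
    - {"x": 0.35, "y": -0.14, "z": 0, "ax": 0, "ay": 0, "az": 0, "claw": 0.4}
    - {"x": 0.35, "y": -0.14, "z": 0, "ax": 0, "ay": 0, "az": 0, "claw": 0.4}
    - {"x": 0.35, "y": -0.14, "z": 0, "ax": 0, "ay": 0, "az": 0, "claw": 0.4}
    - {"x": 0.35, "y": -0.14, "z": 0, "ax": 0, "ay": 0, "az": 0, "claw": 0.4}

```text
clock: 7.5
tcp_pos: [0.5177, -0.0434, 0.0194]
orientation: [-0.0, 0.181, 0.984, 0.0]
wrist_force: [-0.0, 0.6, -0.0]
finger_gap: 0.0513
```

servo_tool:
  increments:
    - {"x": 0.35, "y": -0.14, "z": 0, "ax": 0, "ay": 0, "az": 0, "claw": 0.4}
    - {"x": 0.35, "y": -0.14, "z": 0, "ax": 0, "ay": 0, "az": 0, "claw": 0.4}
    - {"x": 0, "y": 0, "z": 0, "ax": 0, "ay": 0, "az": 0, "claw": 0.4}

```text
clock: 7.8
tcp_pos: [0.5367, -0.0514, 0.0199]
orientation: [0.001, 0.181, 0.983, -0.0]
wrist_force: [0.0, -0.4, 0.8]
finger_gap: 0.0512
```

```bash
python3 - <<'E'
from h import *
snap('top','t6');snap('scene','s6')
E
```

```text
(no output)
```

View pics/t6.png

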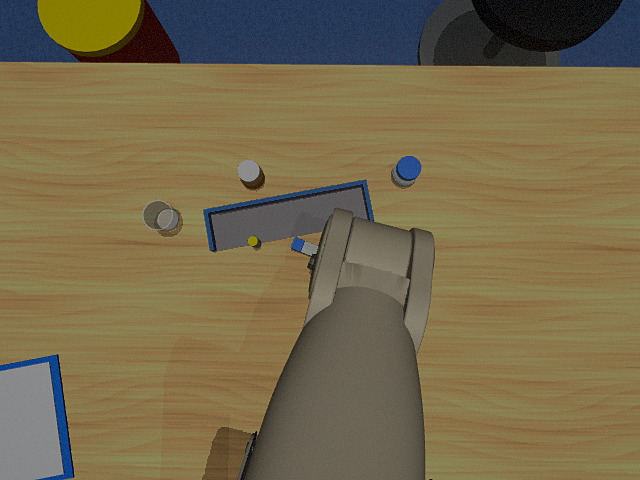

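View pics/s6.png

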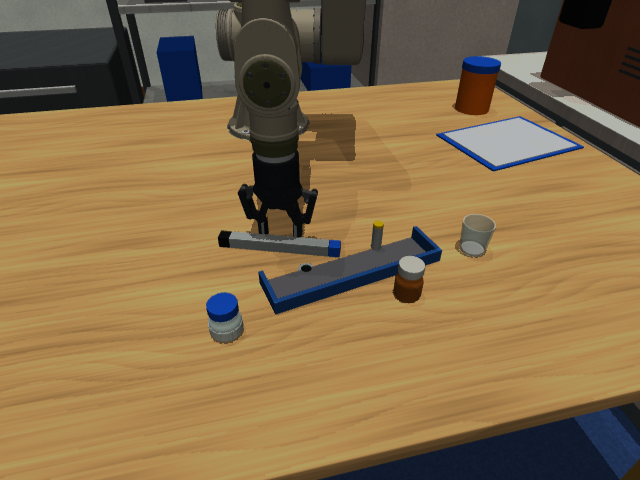

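servo_tool:
  increments:
    - {"x": -0.47, "y": 0.18, "z": 0.3, "ax": 0, "ay": 0, "az": 0, "claw": 0.4}
    - {"x": -0.47, "y": 0.18, "z": 0, "ax": 0, "ay": 0, "az": 0, "claw": 1}
    - {"x": -0.36, "y": -0.93, "z": 0, "ax": 0, "ay": 0, "az": 0, "claw": 1}
    - {"x": -0.36, "y": -0.93, "z": 0, "ax": 0, "ay": 0, "az": 0, "claw": 1}
    - {"x": -0.36, "y": -0.93, "z": 0, "ax": 0, "ay": 0, "az": 0, "claw": 1}

```text
clock: 8.4
tcp_pos: [0.4826, -0.1112, 0.0278]
orientation: [0.0, 0.181, 0.984, 0.0]
wrist_force: [1.8, 0.2, -0.3]
finger_gap: -0.0001
```

servo_tool:
  increments:
    - {"x": -0.36, "y": -0.93, "z": 0, "ax": 0, "ay": 0, "az": 0, "claw": 1}
    - {"x": -0.36, "y": -0.93, "z": 0, "ax": 0, "ay": 0, "az": 0, "claw": 1}
    - {"x": -0.36, "y": -0.93, "z": 0, "ax": 0, "ay": 0, "az": 0, "claw": 1}
    - {"x": -0.1, "y": -0.6, "z": 0, "ax": 0, "ay": 0, "az": 0, "claw": 1}

```text
clock: 8.8
tcp_pos: [0.4529, -0.1967, 0.0277]
orientation: [-0.0, 0.182, 0.983, -0.0]
wrist_force: [-0.5, -0.9, -0.6]
finger_gap: -0.0002
```

```bash
python3 - <<'E'
from h import *
snap('top','t7');bar('t7')
E
```

```text
body size [np.float32(0.021058608), np.float32(0.1783225)] px [ 302  242   94   45 1130]
centre [ 0.56074309 -0.0572717 ] blue [0.59985857 0.04553871] black [ 0.52162761 -0.1600821 ] ang 1.2072455
rack: blue [-46.62200602   1.36831294] black [-162.27846121 -185.77758062] theta 0.5535509034678702
```

View pics/t7.png

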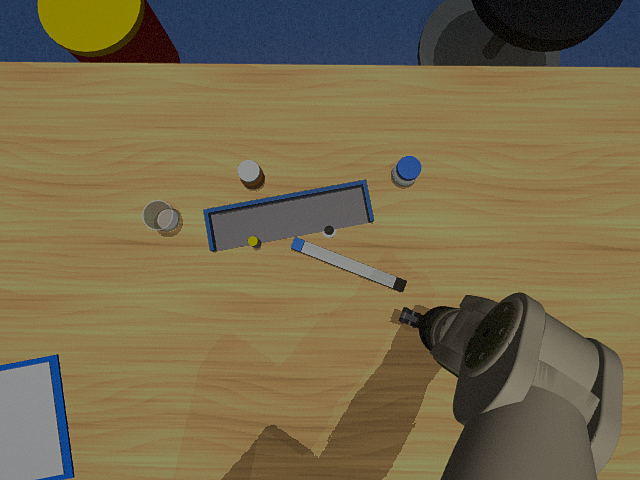

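servo_tool:
  increments:
    - {"x": 0.7, "y": -0.2, "z": -0.1, "ax": 0, "ay": 0, "az": 0, "claw": 1}
    - {"x": 0.7, "y": 0, "z": 0, "ax": 0, "ay": 0, "az": 0, "claw": 1}
    - {"x": 0.7, "y": 0, "z": 0, "ax": 0, "ay": 0, "az": 0, "claw": 1}
    - {"x": 0.0, "y": 0, "z": 0, "ax": 0, "ay": 0, "az": 0, "claw": 1}

```text
clock: 9.25
tcp_pos: [0.5092, -0.201, 0.0252]
orientation: [0.001, 0.18, 0.984, -0.0]
wrist_force: [-0.0, 0.6, 1.2]
finger_gap: -0.0001
```

servo_tool:
  increments:
    - {"x": 0.19, "y": 0.5, "z": 0, "ax": 0, "ay": 0, "az": 0, "claw": 1}
    - {"x": 0.19, "y": 0.5, "z": 0, "ax": 0, "ay": 0, "az": 0, "claw": 1}
    - {"x": 0.15, "y": 0.4, "z": 0, "ax": 0, "ay": 0, "az": 0, "claw": 1}
    - {"x": 0.15, "y": 0.4, "z": 0, "ax": 0, "ay": 0, "az": 0, "claw": 1}
    - {"x": 0.15, "y": 0.4, "z": 0, "ax": 0, "ay": 0, "az": 0, "claw": 1}

```text
clock: 9.75
tcp_pos: [0.5276, -0.145, 0.0245]
orientation: [-0.0, 0.181, 0.983, -0.0]
wrist_force: [0.1, -1.1, -1.8]
finger_gap: -0.0001
```

```bash
python3 - <<'E'
from h import *
snap('top','t8');bar('t8')
E
```

```text
body size [np.float32(0.020974351), np.float32(0.1527983)] px [286 236  81  39 960]
centre [ 0.57616693 -0.01664107] blue [0.6147269  0.08637896] black [ 0.53760695 -0.11966111] ang 1.2126433
rack: blue [-24.30820135  38.66559887] black [-138.95281524 -149.10183407] theta 0.5481531861794129
```

View pics/t8.png

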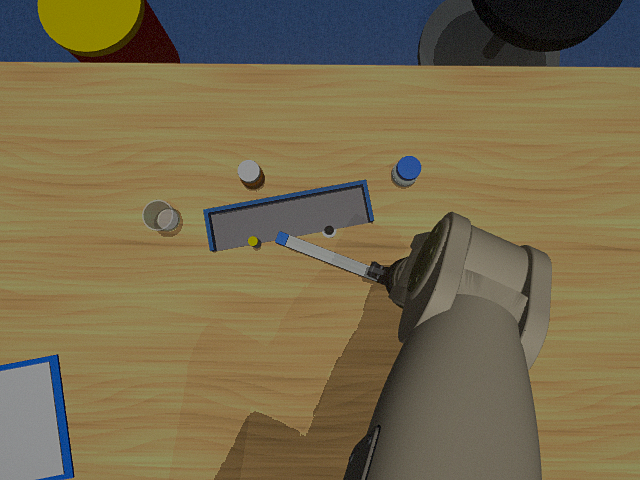

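servo_tool:
  increments:
    - {"x": 0.15, "y": 0.4, "z": 0, "ax": 0, "ay": 0, "az": 0, "claw": 1}
    - {"x": 0.15, "y": 0.4, "z": 0, "ax": 0, "ay": 0, "az": 0, "claw": 1}
    - {"x": 0.15, "y": 0.4, "z": 0, "ax": 0, "ay": 0, "az": 0, "claw": 1}
    - {"x": 0.15, "y": 0.4, "z": 0, "ax": 0, "ay": 0, "az": 0, "claw": 1}

```text
clock: 10.2
tcp_pos: [0.543, -0.1054, 0.0246]
orientation: [0.0, 0.181, 0.983, -0.0]
wrist_force: [-0.4, -2.4, -0.1]
finger_gap: -0.0001
```

```bash
python3 - <<'E'
from h import *
snap('top','t9');bar('t9')
E
```

```text
body size [np.float32(0.020922085), np.float32(0.15341613)] px [265 228  80  39 952]
centre [0.59137821 0.02264959] blue [0.62997304 0.12565657] black [ 0.55278338 -0.08035739] ang 1.2123048
rack: blue [-1.91849901 74.35701187] black [-116.6266429  -113.37161774] theta 0.5484915945176606
```

View pics/t9.png

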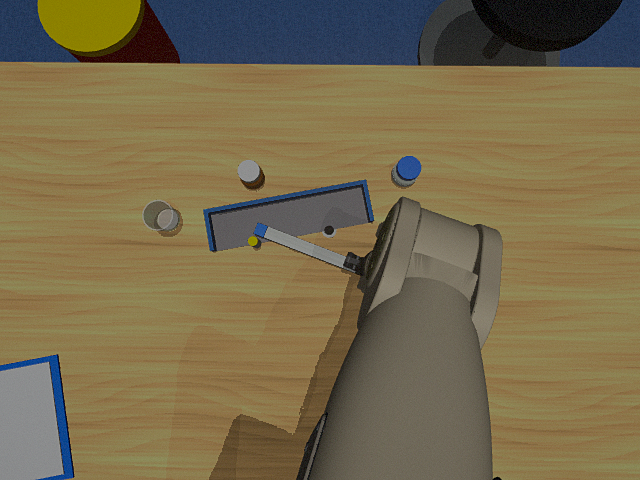

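servo_tool:
  increments:
    - {"x": 0.15, "y": 0.4, "z": 0, "ax": 0, "ay": 0, "az": 0, "claw": 1}
    - {"x": 0.15, "y": 0.4, "z": 0, "ax": 0, "ay": 0, "az": 0, "claw": 1}
    - {"x": 0.15, "y": 0.4, "z": 0, "ax": 0, "ay": 0, "az": 0, "claw": 1}
    - {"x": 0.15, "y": 0.4, "z": 0, "ax": 0, "ay": 0, "az": 0, "claw": 1}
    - {"x": 0, "y": 0, "z": 0, "ax": 0, "ay": 0, "az": 0, "claw": 1}

```text
clock: 10.75
tcp_pos: [0.5583, -0.0644, 0.0246]
orientation: [0.0, 0.18, 0.984, 0.001]
wrist_force: [0.0, -1.0, -0.0]
finger_gap: 0.0001
```

```bash
python3 - <<'E'
from h import *
snap('top','t10');bar('t10')
E
```

```text
body size [np.float32(0.020954916), np.float32(0.15141152)] px [242 219  79  39 930]
centre [0.60744125 0.06542931] blue [0.64617012 0.16838597] black [ 0.56871238 -0.03752735] ang 1.2110032
rack: blue [ 22.05692234 113.25849488] black [-92.89546938 -74.32067426] theta 0.5497931645378344
```

View pics/t10.png

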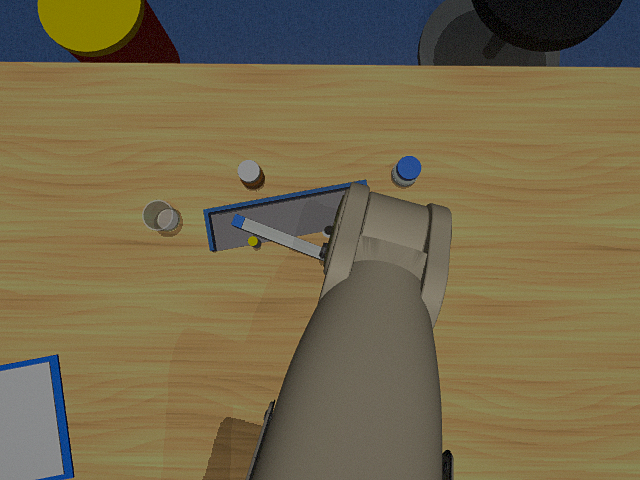

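servo_tool:
  increments:
    - {"x": -0.2, "y": -0.55, "z": 0, "ax": 0, "ay": 0, "az": 0, "claw": 1}
    - {"x": -1, "y": 0.36, "z": 0, "ax": 0, "ay": 0, "az": 0, "claw": 1}
    - {"x": -0.3, "y": 0.1, "z": 0, "ax": 0, "ay": 0, "az": 0, "claw": 1}
    - {"x": 0.46, "y": 1, "z": 0, "ax": 0, "ay": 0, "az": 0, "claw": 1}
    - {"x": 0.46, "y": 1, "z": 0, "ax": 0, "ay": 0, "az": 0, "claw": 1}

```text
clock: 11.3
tcp_pos: [0.5432, -0.0193, 0.0248]
orientation: [0.0, 0.183, 0.983, 0.0]
wrist_force: [0.7, 0.3, 0.0]
finger_gap: -0.0001
```

```bash
python3 - <<'E'
from h import *
snap('top','t11');snap('scene','s11');
b=np.array([15.4,102.5]);f=lambda t:(np.array([np.sin(t),np.cos(t)]),np.array([np.cos(t),-np.sin(t)]))
u,n=f(.55);P=b-60*u
for t in np.arange(.55,-.01,-.11):
    u,n=f(t);print(round(t,2),wd(P-135*u-22*n).round(4), 'black',(P-160*u).round(0),'blue',(P+60*u).round(0))
E
```

```text
0.55 [ 0.5524 -0.0182] black [-100.  -85.] blue [ 15. 102.]
0.44 [ 0.5658 -0.025 ] black [-84. -93.] blue [ 10. 106.]
0.33 [ 0.5799 -0.0302] black [ -68. -100.] blue [  3. 108.]
0.22 [ 0.5945 -0.0339] black [ -51. -105.] blue [ -3. 110.]
0.11 [ 0.6094 -0.0359] black [ -34. -108.] blue [ -9. 111.]
0.0 [ 0.6244 -0.0363] black [ -16. -109.] blue [-16. 111.]
```

View pics/s11.png

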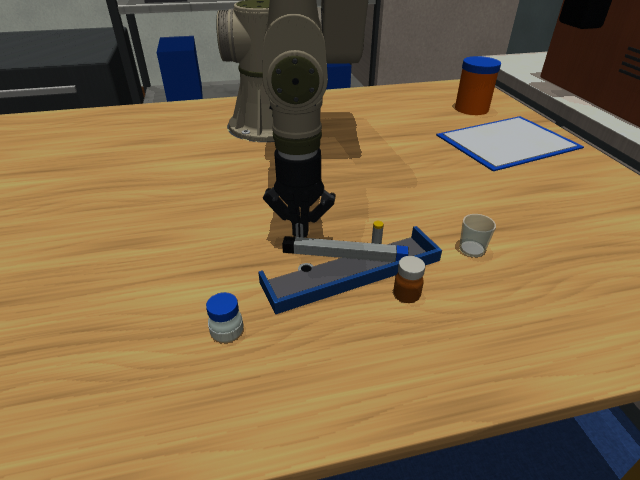

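servo_tool:
  increments:
    - {"x": 0.45, "y": -0.12, "z": 0, "ax": 0, "ay": 0, "az": 0.3, "claw": 1}
    - {"x": 0.45, "y": -0.12, "z": 0, "ax": 0, "ay": 0, "az": 0.5, "claw": 1}
    - {"x": 0.28, "y": -0.1, "z": 0, "ax": 0, "ay": 0, "az": 0.4, "claw": 1}
    - {"x": 0.28, "y": -0.1, "z": 0, "ax": 0, "ay": 0, "az": 0.4, "claw": 1}

```text
clock: 11.8
tcp_pos: [0.5792, -0.0305, 0.0244]
orientation: [-0.001, 0.07, 0.998, -0.0]
wrist_force: [-1.2, -0.1, 1.0]
finger_gap: -0.0001
```

```bash
python3 - <<'E'
from h import *
snap('top','t12');snap('scene','s12')
E
```

```text
(no output)
```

View pics/t12.png

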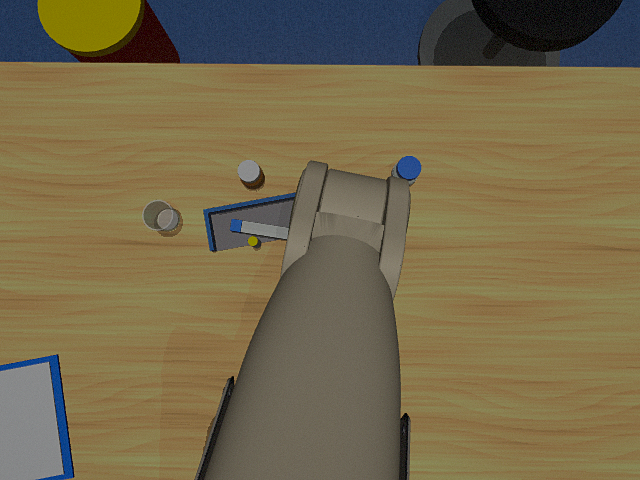

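View pics/s12.png

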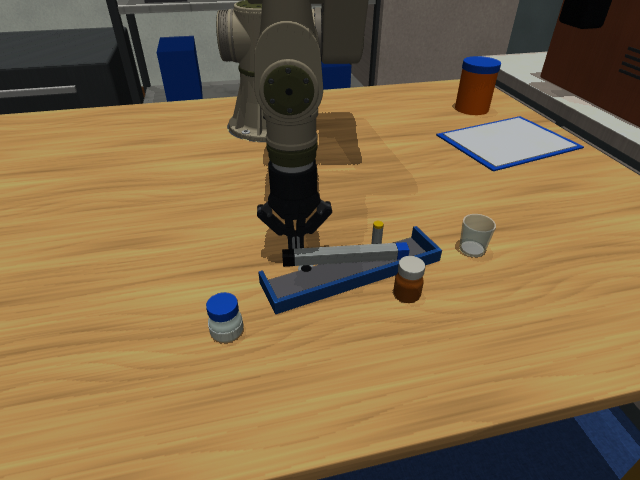

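servo_tool:
  increments:
    - {"x": 0.3, "y": -0.07, "z": 0, "ax": 0, "ay": 0, "az": 0.4, "claw": 1}
    - {"x": 0.3, "y": -0.07, "z": 0, "ax": 0, "ay": 0, "az": 0.4, "claw": 1}
    - {"x": 0.3, "y": -0.04, "z": 0, "ax": 0, "ay": 0, "az": 0.4, "claw": 1}
    - {"x": 0.3, "y": -0.04, "z": 0, "ax": 0, "ay": 0, "az": 0.4, "claw": 1}
    - {"x": 0.3, "y": -0.0, "z": 0, "ax": 0, "ay": 0, "az": 0.4, "claw": 1}

```text
clock: 12.4
tcp_pos: [0.6165, -0.0358, 0.0243]
orientation: [-0.001, -0.069, 0.998, -0.0]
wrist_force: [-0.7, -0.8, 0.3]
finger_gap: 0.0
```

```bash
python3 - <<'E'
from h import *
snap('top','t13');snap('scene','s13')
E
```

```text
(no output)
```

View pics/t13.png

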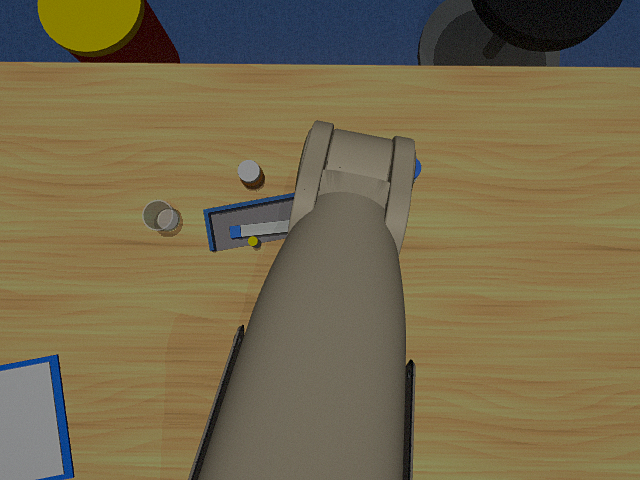

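View pics/s13.png

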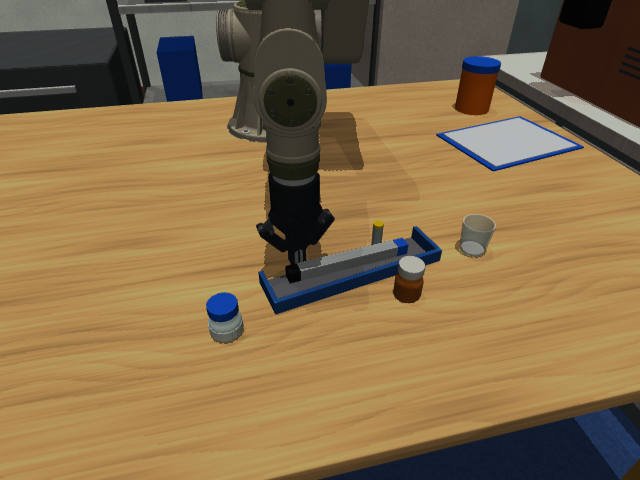

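servo_tool:
  increments:
    - {"x": -0.8, "y": -0.15, "z": 0, "ax": 0, "ay": 0, "az": 0.37, "claw": 1}
    - {"x": -0.2, "y": 0.95, "z": 0, "ax": 0, "ay": 0, "az": 0, "claw": 0.2}
    - {"x": -0.18, "y": 0.95, "z": 0, "ax": 0, "ay": 0, "az": 0, "claw": 0.2}
    - {"x": -0.18, "y": 0.95, "z": 0, "ax": 0, "ay": 0, "az": 0, "claw": 0.2}
    - {"x": 0, "y": 0, "z": -0.25, "ax": 0, "ay": 0, "az": 0, "claw": 0.2}

```text
clock: 13.0
tcp_pos: [0.5823, 0.0346, 0.0189]
orientation: [0.0, -0.095, 0.995, 0.0]
wrist_force: [-0.7, -0.9, -0.2]
finger_gap: 0.0578
```

```bash
python3 - <<'E'
from h import *
snap('top','t14');snap('scene','s14');print(rk(env.get_state()['tcp_pos']))
E
```

```text
[-66.3777151   -7.95941793]
```

View pics/t14.png

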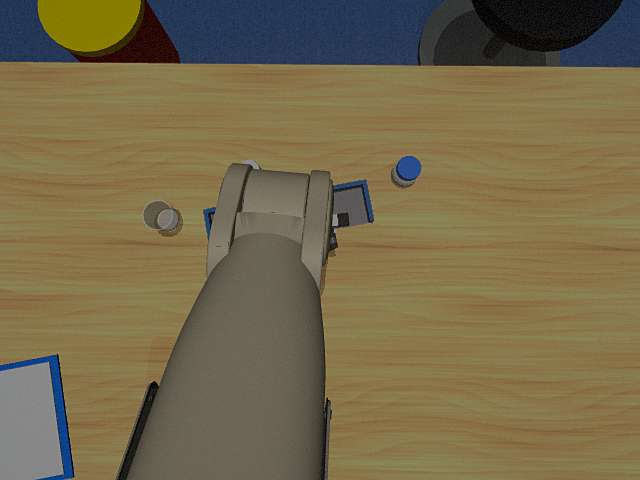

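View pics/s14.png

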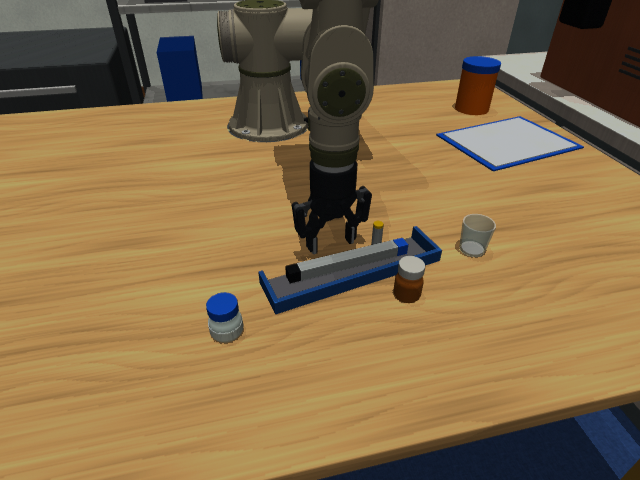

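servo_tool:
  increments:
    - {"x": 0.39, "y": 0.075, "z": 0, "ax": 0, "ay": 0, "az": 0, "claw": 0.2}
    - {"x": 0.39, "y": 0.075, "z": 0, "ax": 0, "ay": 0, "az": 0, "claw": 0.2}
    - {"x": 0.39, "y": 0.075, "z": 0, "ax": 0, "ay": 0, "az": 0, "claw": 0.2}
    - {"x": 0.39, "y": 0.075, "z": 0, "ax": 0, "ay": 0, "az": 0, "claw": 0.2}
    - {"x": 0.39, "y": 0.075, "z": 0, "ax": 0, "ay": 0, "az": 0, "claw": 0.2}

```text
clock: 13.6
tcp_pos: [0.6323, 0.0418, 0.0182]
orientation: [-0.001, -0.095, 0.996, 0.0]
wrist_force: [-3.6, -1.3, 4.0]
finger_gap: 0.068
```

```bash
python3 - <<'E'
from h import *
snap('top','t15');snap('scene','s15');print(rk(env.get_state()['tcp_pos']))
E
```

```text
[-13.5646229   -8.46975931]
```

View pics/t15.png

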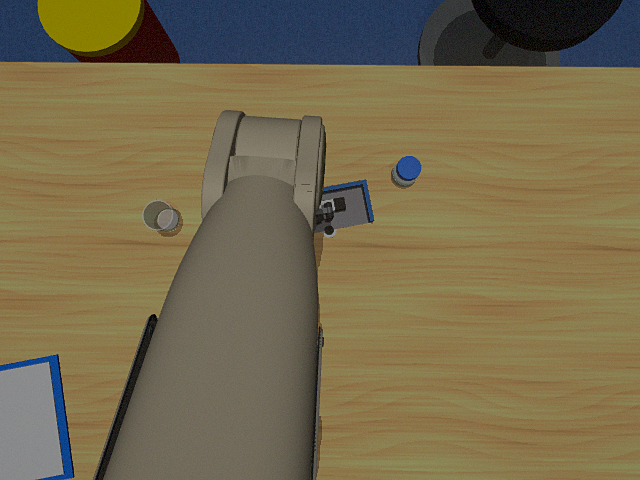

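View pics/s15.png

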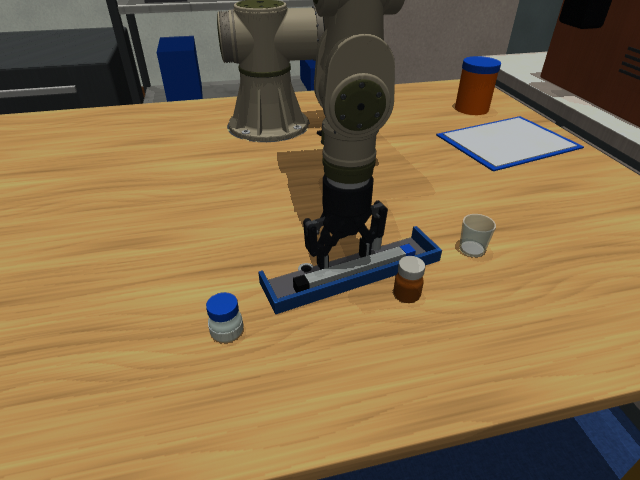

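servo_tool:
  increments:
    - {"x": 0.2, "y": 0.04, "z": 0, "ax": 0, "ay": 0, "az": 0, "claw": 0.2}
    - {"x": 0.2, "y": 0.04, "z": 0, "ax": 0, "ay": 0, "az": 0, "claw": 0.2}
    - {"x": 0.15, "y": 0.03, "z": 0, "ax": 0, "ay": 0, "az": 0, "claw": 0.2}

```text
clock: 14.0
tcp_pos: [0.6459, 0.0449, 0.0181]
orientation: [-0.0, -0.095, 0.995, 0.0]
wrist_force: [-2.0, -0.3, 0.6]
finger_gap: 0.0686
```

servo_tool:
  increments:
    - {"x": 0.1, "y": 0.02, "z": 0, "ax": 0, "ay": 0, "az": 0, "claw": 0.2}

```text
clock: 14.1
tcp_pos: [0.6474, 0.0452, 0.018]
orientation: [-0.001, -0.095, 0.995, -0.0]
wrist_force: [-8.8, -3.8, 7.6]
finger_gap: 0.0681
```

servo_tool:
  increments:
    - {"x": 0.08, "y": 0.015, "z": 0, "ax": 0, "ay": 0, "az": 0, "claw": 0.2}

```text
clock: 14.2
tcp_pos: [0.6475, 0.0452, 0.018]
orientation: [-0.003, -0.095, 0.995, -0.0]
wrist_force: [-12.2, -3.8, 9.1]
finger_gap: 0.068
```

servo_tool:
  increments:
    - {"x": -0.6, "y": -0.12, "z": 0, "ax": 0, "ay": 0, "az": 0, "claw": 0.2}
    - {"x": -0.7, "y": -0.13, "z": 0.3, "ax": 0, "ay": 0, "az": 0, "claw": 0.2}
    - {"x": -1, "y": -0.2, "z": 1, "ax": 0, "ay": 0, "az": 0, "claw": 0.2}
    - {"x": -1, "y": -0.5, "z": 1, "ax": 0, "ay": 0, "az": 0, "claw": 0.2}
    - {"x": -1, "y": -1, "z": 1, "ax": 0, "ay": 0, "az": 0, "claw": 0.2}

```text
clock: 14.7
tcp_pos: [0.5426, -0.0024, 0.1018]
orientation: [0.001, -0.096, 0.995, 0.0]
wrist_force: [0.4, -0.7, 0.4]
finger_gap: 0.0685
```

servo_tool:
  increments:
    - {"x": -1, "y": -1, "z": 0.5, "ax": 0, "ay": 0, "az": 0, "claw": 0.2}
    - {"x": -1, "y": -1, "z": 0, "ax": 0, "ay": 0, "az": 0, "claw": 0.2}
    - {"x": -0.5, "y": -1, "z": 0, "ax": 0, "ay": 0, "az": 0, "claw": 0.2}
    - {"x": 0, "y": -1, "z": 0, "ax": 0, "ay": 0, "az": 0, "claw": 0.2}
    - {"x": 0, "y": -1, "z": 0, "ax": 0, "ay": 0, "az": 0, "claw": 0.2}

```text
clock: 15.2
tcp_pos: [0.4807, -0.1293, 0.1141]
orientation: [0.001, -0.095, 0.995, -0.0]
wrist_force: [0.4, 0.1, 0.9]
finger_gap: 0.0685
```

```bash
python3 - <<'E'
from h import *
snap('top','t16');snap('scene','s16');bar('t16')
E
```

```text
body size [np.float32(0.17872678), np.float32(0.020936327)] px [ 237  191   96   28 1081]
centre [0.66876405 0.06103102] blue [0.64707957 0.16887249] black [ 0.69044854 -0.04681045] ang 1.7692277
rack: blue [ 23.04188981 113.5645048 ] black [  24.896767   -106.42767143] theta -0.008431351883500835
```

View pics/t16.png

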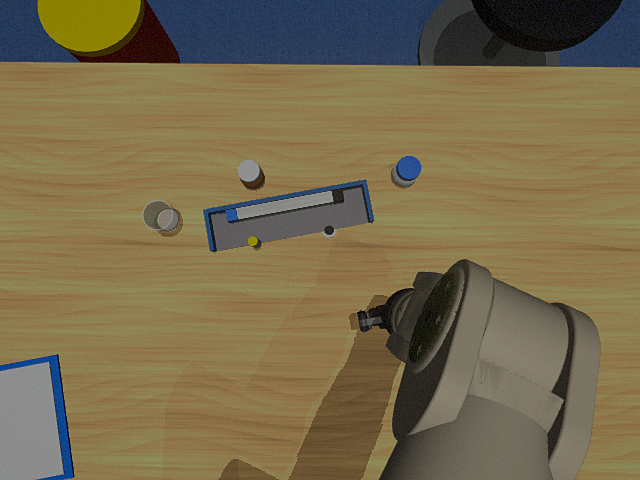

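View pics/s16.png

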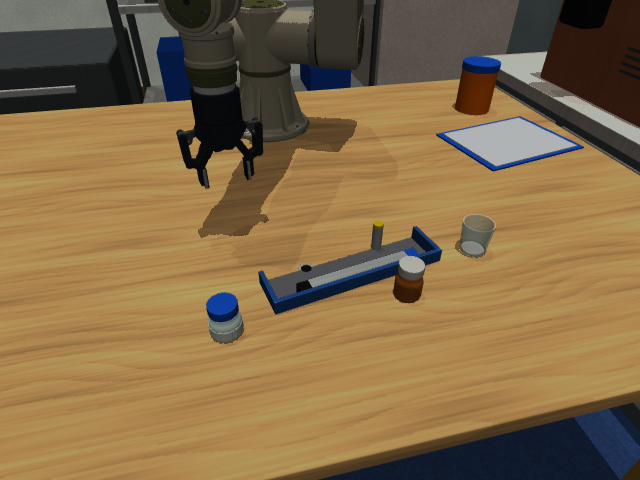

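The top view shows the bar against the back wall, with its blue end at (232,215) and black end at (338,197). The jar, bottle and beaker are at the same pixels as at the start. Measured in the rack frame, the ends are at x = 23.0 and 24.9 mm, where 24 is flush. The centre is at y ≈ +3.6 mm and the tilt is about 0.01 rad.

```bash
python3 - <<'E'
from h import *
print(env.hand_in())
E
```

```text
the job is handed in; nothing more can be done
None
```

I pushed the bar into the rack so that it lies flush along the back wall, and handed the job in at about 15.3 s of the 72 s allowed. The hand-in gives no verdict, so these results are my own camera measurements.

**What I did:** The post was on the blue-capped side, so that end went in first. Every move was a push with the fingers; the bar was never gripped or lifted.
1. I slid the bar along its length, away from the post.
2. I angled it to about 0.55 rad and pushed it up to the mouth of the rack.
3. I pushed on the black end until the blue end was about 100 mm along the rack and behind the post. The black end was still about 100 mm outside the rack's middle line, so the halfway condition was met.
4. I swung the black end in and pushed the bar square against the back wall with the fingers spread, up to about 12 N along the push.

**Last checks, from the top camera:**

| Check | Measured | Limit |
|---|---|---|
| Blue end, x in rack | 23.0 mm | 17 to 31 mm |
| Black end, x in rack | 24.9 mm | 17 to 31 mm |
| Angle to back wall | about 0.01 rad | below 0.06 rad |
| Bar centre, y in rack | about +3.6 mm | within ±40 mm |

- **Bystanders:** the jar, bottle and beaker look unmoved in the last pictures. I compared them by eye and did not measure them again.
- **Disagreement:** two ways of measuring the rack's angle gave 0.183 and 0.199 rad. I used 0.19, and the difference is well inside the tolerance.
- **Partly hidden bar:** the arm covered part of the bar during some pushes. I worked out its position then from the visible end, and the later clear views agreed.

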